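# Gauge the chimney hole of a toy engine

### The job

On one of the two wooden toy engines the chimney stands proud of the boiler instead of sitting down on its shoulder (a pencil cross is drawn round its hole). Pull that chimney out and put it in the small wooden tray, then take the dial depth gauge from its stand and hold it on the hole: spindle down in the hole, foot bar lengthwise along the engine and flat on the wood, pressed down lightly. Finish while still holding the gauge like that so the depth can be read, and leave everything else where it is.

Things in the scene. Friction and masses are not known exactly. Their poses are not given: they have to be found in the camera images.
- engine: engine to check, pale wood, loose, 0.55 kg: block 160x64x46 mm. Origin: centre of underside; x along it from nose (-x, roughly towards the robot) to cab. Cab roof x = +39 to +83, top z = 88 mm. Glued dome 25 mm wide, 15 high, at x = +20. Chimney hole at x = -44 with a pencil cross round it
- engine_hole (a point): middle of the mouth of the chimney hole in the top face of that engine, 44 mm from the engine's middle towards the nose, at z = 46 mm; axes as the engine's. Round blind hole 17 mm wide, 22 mm deep with a flat floor
- other_engine: a second engine of the same shape and size, without pencil cross, whose chimney is glued in and sits down on its shoulder; its chimney top is 86 mm above the bench. Leave it alone
- chimney: loose wooden chimney, 45 g, dry-fitted in the marked hole. Origin: foot of its dowel, z up along it. Dowel 16 mm thick, z 0 to 28 (shoulder stands 6 mm proud as the hole is 22 deep); collar 27 wide, z 28 to 33; waist 22 wide, z 33 to 60 (grip here); rim 27 wide, z 60 to 68. Lifts straight out, about 0.5 mm play all round
- tray: fixed small open plywood tray 130 x 104 mm (x, y), 30 mm high, walls and floor 6 mm, empty. Origin: centre of its underside
- gauge: dial depth gauge, loose, 0.3 kg, standing on its stand. Origin: middle of the foot's underside; z up. Foot: steel bar 70 mm along x, 24 along y, 9 high. Case 46 along x, 24 along y, z 15 to 71 mm; round dial on its -y side stands out 5 mm; flat sides facing +x and -x are the grips. Cap on top to z = 78. Spindle hangs 30 mm below the foot
- gauge_grip (a point): grip point of the gauge: middle of the case, 46 mm above the underside of the foot; axes as the gauge's. Close the fingers along its x
- gauge_spindle (a joint): how far the spindle is pushed in, m: 0 = hanging out 30 mm below the foot, 0.030 = flush with the foot. A light spring (about 1 N at 0, 2 N at 0.030) pushes it out; the spindle is 6 mm thick with a round end, in the middle of the foot. With the foot flat over the 22 mm deep hole it reads 0.008
- gauge_stand: fixed wooden stand of the gauge, 104 x 50 x 40 mm (its x, y, z), with a hole for the spindle and a low lip 4 mm high round the foot. Origin: centre of its underside. Its long side runs across the robot's view (yaw about -1.57)
- sanding_block: bystander: cork sanding block 63 x 101 x 34 mm, origin at the centre of its underside
- wheel_a: bystander: turned toy wheel lying flat, 36 mm wide, 14 mm high
- wheel_b: bystander: turned toy wheel, same size
- wheel_c: bystander: turned toy wheel, same size
- pencil: bystander: pencil 168 mm long
- try_square: bystander: try square 203 x 118 x 21 mm lying flat
- screwdriver: bystander: screwdriver 222 mm long
- marker: bystander: marker pen 135 mm long

How it is judged:
By the outcome, as a careful person would: the job done as asked, in the order asked, and still so for the second after the job is handed in, while the arm keeps its last pose, push and grip.
It also fails if it takes over 72 s, if anything falls off the work surface, if the arm or the gripper's body presses on something with over 40 N, if the wrist force passes 120 N, or if a joint passes its speed limit or range.

### The arm

A 6-joint arm with a two-finger parallel gripper is mounted at the origin on a cart in front of the work surface, level with it; the furniture and walls round the work are solid. World frame = base frame: x ahead of the robot, y to its left, z up, the work surface at z = 0. Lengths are in m, angles in rad, forces in N, time in s.
With the tool pointing down it reaches from about 0.275 to 0.75 m from the base axis. Payload 10.2 kg.
Tool frame: the origin (TCP) lies midway between the tips of the shut fingers; the grasp point (between the pads) lies 19 mm behind it; z points along the fingers, y is the line along which they close (so a half turn about z gives the same grasp; the last joint's range is limited). The gripper opens to 85 mm and grips with 20 to 120 N. Pads are 22 mm wide; open, the fingers measure 114 mm over their backs; the gripper's body (76 mm by 85 mm) begins 54 mm behind the grasp point. The pads swing forward as they close: fully open they stand 13 mm farther back than shut.
Start: joints at [0.888, 0.313, 1.498, -0, 1.331, -0.223], TCP at [0.233, 0.47, 0.209] pointing down, gripper open.
Joint ranges: [-2.94, 2.94], [-0.97, 2.17], [0.19, 2.56], [-1.23, 4.37], [0.02, 3.11], [-2.88, 2.88]. Speed limits (rad/s): [2.39, 2.39, 3.01, 3.14, 3.14, 3.14].

### API

Orientations are given as a rotation vector (axis times angle).
In Python, from station import robot gives the robot as it stands.
- The arm moves only by the tool jog_arm, called as name(argument=value, ...), one argument or row to a line, values as JSON. Schema: {"type":"object","properties":{"deltas":{"type":"array","items":{"type":"number"},"minItems":5,"maxItems":25},"force":{"type":"number"},"only":{"type":"string"},"quiet":{"type":"boolean"},"lines":{"type":"string"}},"required":["deltas"],"additionalProperties":false}. deltas is one flat list of numbers that holds 1 to 5 rows one after another, with no inner brackets; each row has 5 numbers: the finger opening in m, then dx, dy, dz in shares of 0.8 m (1.0 is 0.8 m), then a turn about the tool's z in normalised numbers (1 is pi/2 rad); each row is the pose to reach, as a shift and turn from the pose commanded when the call began, along the tool's axes at that moment; what a row does not reach only later rows make up. A row lasts 1/10 s, in which the tool goes at most 0.05 m and 0.15 rad, less where a joint would pass 70% of its speed; a pose out of reach is approached as far as the arm can. The fingers move at their own pace and stop on an object; force is the grip in N (left out, the last holds). Time passes only in rows, so rows that do not move let the fingers close. The tool returns the time, the measured TCP pose, the force, the opening and the grip force at its end. only (a regular expression) keeps the lines of the reply that match it, lines (a string "A,B") keeps lines A to B, and quiet returns only ok. No shift or turn number may pass 1 either way. Input that does not fit is refused with a message, and nothing moves.
- robot.state(): the state, without advancing time (a new reading comes with each control period).
- robot.camera(name): name is "side" or "top"; returns the picture (400x640x3 uint8, red, green, blue); there is no depth.
- robot.camera_params(name): a dict with "fx", "fy", "cx", "cy" (pixels), "R" (3x3) and "t" (3): a world point X has camera coordinates R X + t. Camera axes: x right, y down, z forward; pixel columns grow to the right and rows downward; lengths in m; the calibration is good to about 2 mm. A picture is of the moment at which its call begins. camera_params takes no time and is no camera call.
- robot.sign_off(): hands the job in; it is judged then, once.
The state is a dict: "time": time; "joint_positions": joint angles; "joint_velocities": joint speeds; "effort": joint torques, N m; "tool_pos": TCP position; "tool_rot": TCP orientation; "wrist_force": force on the tool from outside, world axes, zero at the start; "torque": the same for the moment, N m; "opening": finger opening in m; "finger_force": force on a finger pad.
Only numpy, scipy, OpenCV 4.12 (cv2) and the standard library are available. Lean on these libraries where they do the work, as an engineer would, in place of code of your own. Each camera call takes 0.05 s, during which the arm holds its last target. There are 200 camera calls.

## Working session

There is one attempt and no reset: what is moved stays moved. The work goes in short steps, Python scripts to look and compute and a tool call to move; the robot and the scene stay as the last step left them, time stands still between calls to the robot, and variables do not carry over. Pictures are saved under pics/ and viewed, at most 10 in all, crops included, and the job is handed in when it is done.

```bash
ls; mkdir -p pics; python3 - <<'E'
from station import robot
import cv2,numpy as np
for n in("side","top"):
    p=robot.camera_params(n);print(n,p)
    cv2.imwrite(f"pics/{n}0.png",robot.camera(n)[:,:,::-1])
print(robot.state())
E
```

```text
pics
station.py
side {'fx': 384.69585989741455, 'fy': 384.69585989741455, 'cx': 312.36230325056255, 'cy': 202.64777862173725, 'R': array([[ 0.99961177,  0.02476207,  0.01277302],
       [ 0.02512861, -0.60318689, -0.79720394],
       [-0.0120359 ,  0.79721541, -0.60357496]]), 't': array([-0.5617301 ,  0.07677334,  0.94173501])}
top {'fx': 388.67607219222094, 'fy': 388.67607219222094, 'cx': 324.72999711357465, 'cy': 198.6170386096759, 'R': array([[-4.29673792e-04, -9.99970319e-01,  7.69264009e-03],
       [-9.85745015e-01, -8.70716750e-04, -1.68243892e-01],
       [ 1.68245596e-01, -7.65527161e-03, -9.85715383e-01]]), 't': array([0.02184866, 0.57115444, 0.8662891 ])}
{'time': 0.1, 'joint_positions': array([ 8.87599453e-01,  3.13377055e-01,  1.49834482e+00,  2.17922423e-05,
        1.33102472e+00, -2.23408760e-01]), 'joint_velocities': array([ 2.44944626e-04,  2.90966438e-05, -2.07870248e-03,  2.53525275e-03,
        1.50425868e-03,  5.84189056e-04]), 'effort': array([ 1.66073933e-03, -4.12901473e+01, -2.60142642e+01, -1.98584708e-04,
        3.06057271e-03,  3.88890192e-05]), 'tool_pos': array([0.2328185 , 0.47027043, 0.20890715]), 'tool_rot': array([-7.15776788e-01, -3.05842621e+00,  1.61471674e-03]), 'wrist_force': array([ 0.14805066,  0.4995192 , -0.14956162]), 'torque': array([ 0.03449921,  0.00775122, -0.05758592]), 'finger_force': 0.0, 'opening': 0.08533619643648657}
```

View pics/side0.png

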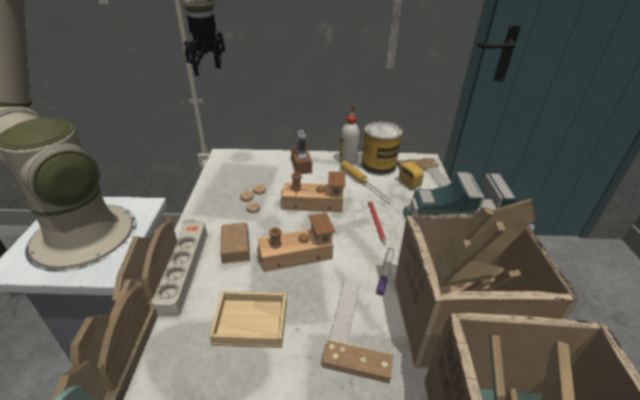

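View pics/top0.png

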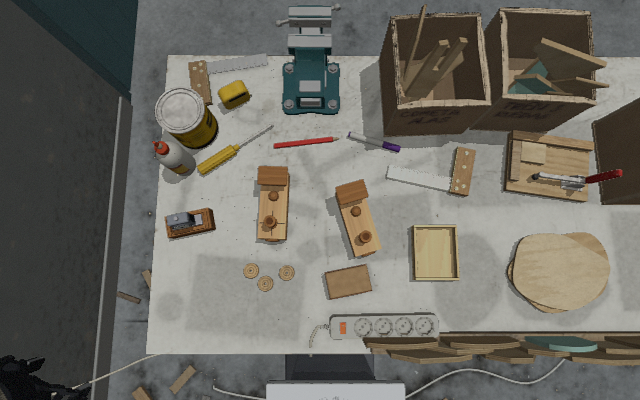

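The side view shows the tray, both engines, and the gauge on its stand (302,150). The top view shows the engines at (272,205) and (358,220), the gauge at (190,222) and the tray at (436,252). I'll enlarge both.

```bash
python3 - <<'E'
import cv2
def crop(f,o,x0,y0,w,h,k):
    c=cv2.resize(cv2.imread(f)[y0:y0+h,x0:x0+w],None,fx=k,fy=k,interpolation=cv2.INTER_CUBIC)
    for x in range(x0,x0+w,10):
        cv2.line(c,((x-x0)*k,0),((x-x0)*k,6 if x%50 else 16),(0,0,255),1)
        if x%20==0: cv2.putText(c,str(x),((x-x0)*k,22),0,.35,(0,0,255))
    for y in range(y0,y0+h,10):
        cv2.line(c,(0,(y-y0)*k),(6 if y%50 else 16,(y-y0)*k),(0,0,255),1)
        if y%20==0: cv2.putText(c,str(y),(8,(y-y0)*k+4),0,.35,(0,0,255))
    cv2.imwrite(o,c)
crop("pics/side0.png","pics/s1.png",235,125,120,148,4)
crop("pics/top0.png","pics/t1.png",160,155,225,110,3) if 0 else crop("pics/top0.png","pics/t1.png",160,158,225,110,3)
crop("pics/top0.png","pics/t2.png",250,158,132,108,5)
E
```

```text
(no output)
```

View pics/s1.png

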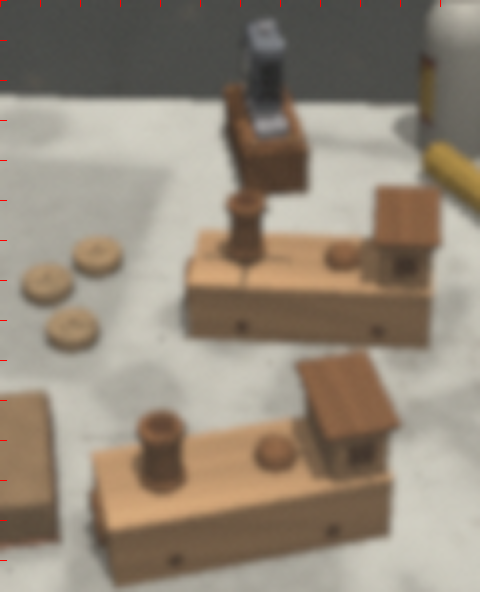

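View pics/t2.png

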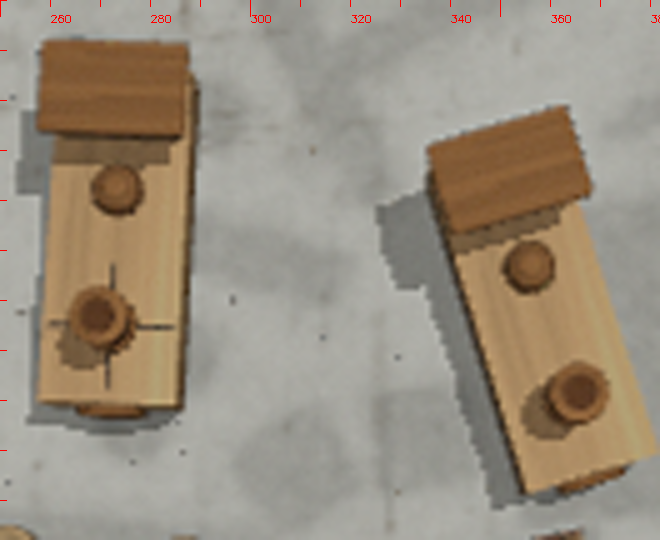

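The marked engine is the left one in the top view: cross centre (272.0,223.2), rim centre (269.4,221.0), dome (273,195.5). In the side view the cross centre is about (296.7,189.8) and the rim centre (296.7,174.5). Next, the gauge.

```bash
python3 - <<'E'
import cv2,numpy as np
a=cv2.imread("pics/top0.png")[198:248,160:220]; b=cv2.imread("pics/side0.png")[125:175,280:320]
a=cv2.resize(a,None,fx=8,fy=8,interpolation=2); b=cv2.resize(b,None,fx=8,fy=8,interpolation=2)
for im,x0,y0 in((a,160,198),(b,280,125)):
    for i in range(0,im.shape[1],40): cv2.putText(im,str(x0+i//8),(i,12),0,.35,(0,0,255)); cv2.line(im,(i,0),(i,4),(0,0,255))
    for i in range(0,im.shape[0],40): cv2.putText(im,str(y0+i//8),(4,i+4),0,.35,(0,0,255)); cv2.line(im,(0,i),(4,i),(0,0,255))
cv2.imwrite("pics/g1.png",np.hstack([a,b])) 
E
```

```text
(no output)
```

View pics/g1.png

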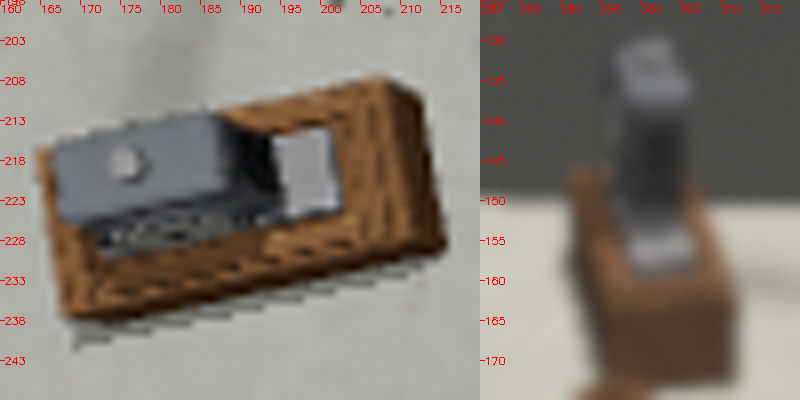

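```bash
cat > h.py <<'E'
from station import robot
import numpy as np
from scipy.optimize import least_squares
P={n:robot.camera_params(n) for n in("side","top")}
def proj(n,X):
    p=P[n];c=p["R"]@np.asarray(X)+p["t"];return np.array([p["fx"]*c[0]/c[2]+p["cx"],p["fy"]*c[1]/c[2]+p["cy"]])
def ray(n,uv,z):
    p=P[n];d=p["R"].T@np.array([(uv[0]-p["cx"])/p["fx"],(uv[1]-p["cy"])/p["fy"],1]);o=-p["R"].T@p["t"]
    return o+d*(z-o[2])/d[2]
def tri(s,t):
    r=least_squares(lambda X:np.r_[proj("side",X)-s,proj("top",X)-t],[.5,.1,.05]);return r.x.round(4),r.fun.round(2)
E
python3 - <<'E'
from h import *
T2=lambda x,y:((x+.5)/5-.5+250,(y+.5)/5-.5+158)
S1=lambda x,y:((x+.5)/4-.5+235,(y+.5)/4-.5+125)
GT=lambda x,y:((x+.5)/8-.5+160,(y+.5)/8-.5+198)
GS=lambda x,y:((x-480+.5)/8-.5+280,(y+.5)/8-.5+125)
print("rim",tri(S1(247,198),T2(99,316)))
print("cross",tri(S1(247,259),T2(111,326)))
print("dome",tri(S1(343,247),T2(117,188)))
print("knob",tri(GS(650,55),GT(127,163)))
r=lambda uv,z:print(ray("top",uv,z)[:2].round(4),end=" ")
print("\ncross,arms");[r(T2(*q),.046) for q in((111,326),(50,325),(174,327),(113,263),(108,387))]
print("\nfront corners, Ledge, Redge");[r(T2(*q),.046) for q in((38,401),(183,408),(52,165),(197,90))]
print("\nroof");[r(T2(*q),.088) for q in((42,40),(188,43),(183,136),(37,134))]
print("\ncross side",ray("side",S1(247,259),.046))
print("case top");[r(GT(*q),.111) for q in((52,143),(220,112),(235,190),(68,222))]
print("\nfoot R end");[r(GT(*q),.049) for q in((325,128),(340,208))]
print("\nknob");r(GT(127,163),.118)
print("\nstand");[r(GT(*q),.044) for q in((40,150),(385,78),(415,235),(65,315))]
print("\ntray");[r(q,.03) for q in((413,226),(458,225),(459,280),(415,280))]
print("\nside gauge foot near corners");[print(ray("side",GS(*q),.049)[:2]) for q in((632,270),(692,265))]
print(ray("side",GS(650,55),.118),[ray("side",q,.03)[:2].round(3) for q in((217,293),(286,292),(282,344),(211,340))])
E
```

```text
rim (array([0.5144, 0.1447, 0.0952]), array([-0.55,  0.1 , -0.07, -0.47]))
cross (array([0.5146, 0.1454, 0.0467]), array([-0.22,  0.04, -0.03, -0.2 ]))
dome (array([0.5778, 0.1423, 0.0603]), array([-0.35,  0.07, -0.04, -0.32]))
knob (array([0.5173, 0.3434, 0.117 ]), array([-0.16,  0.03, -0.02, -0.12]))

cross,arms
[0.5142 0.1454] [0.5147 0.1738] [0.5138 0.116 ] [0.5439 0.1451] [0.4858 0.1462] 
front corners, Ledge, Redge
[0.4793 0.1784] [0.4761 0.1112] [0.5906 0.175 ] [0.6271 0.107 ] 
roof
[0.6406 0.1744] [0.6393 0.1078] [0.596  0.1094] [0.5968 0.1754] 
cross side [0.51513289 0.14655057 0.046     ]
case top
[0.5232 0.3663] [0.5317 0.3214] [0.5104 0.3161] [0.5017 0.3605] 
foot R end
[0.5354 0.3122] [0.5121 0.3066] 
knob
[0.5169 0.343 ] 
stand
[0.5296 0.3965] [0.5509 0.297 ] [0.5047 0.286 ] [0.4815 0.386 ] 
tray
[ 0.5084 -0.1879] [ 0.5109 -0.2953] [ 0.3827 -0.2902] [ 0.3827 -0.1877] 
side gauge foot near corners
[0.5126274  0.30315311]
[0.53483793 0.30784209]
[0.51783385 0.34173729 0.118     ] [array([ 0.377, -0.194]), array([ 0.514, -0.187]), array([ 0.516, -0.303]), array([ 0.39 , -0.299])]
```

Units first: shifts go in shares of 0.8 m and turns go in shares of pi/2 rad. So -0.46 rad / 1.5708 = -0.2928.

jog_arm(
  deltas=[0.085, 0, 0, 0, -0.0955, 0.085, 0, 0, 0, -0.191, 0.085, 0, 0, 0, -0.2865, 0.085, 0, 0, 0, -0.2928],
)

```text
time: 0.5
tool_pos: [0.2329, 0.4703, 0.2091]
tool_rot: [0.003, -3.141, 0.001]
wrist_force: [0.7, -0.4, -0.5]
opening: 0.0849
finger_force: 0.0
```

jog_arm(
  deltas=[0.085, -0.0375, -0.0438, 0, 0, 0.085, -0.075, -0.0875, 0, 0, 0.085, -0.1125, -0.1313, 0, 0, 0.085, -0.15, -0.175, 0, 0, 0.085, -0.1875, -0.2188, 0, 0],
)

```text
time: 1.0
tool_pos: [0.3839, 0.2939, 0.2094]
tool_rot: [-0.006, -3.142, -0.0]
wrist_force: [0.9, 1.1, 1.0]
opening: 0.0845
finger_force: 0.0
```

jog_arm(
  deltas=[0.085, -0.0375, -0.0438, 0, 0, 0.085, -0.075, -0.0875, 0, 0, 0.085, -0.1125, -0.1313, 0, 0, 0.085, -0.15, -0.175, 0, 0, 0.085, -0.1625, -0.1875, 0, 0],
)

```text
time: 1.5
tool_pos: [0.5149, 0.1423, 0.2089]
tool_rot: [-0.012, -3.141, 0.001]
wrist_force: [-0.5, 1.2, 0.2]
opening: 0.0849
finger_force: 0.0
```

```bash
cat > st.py <<'E'
import numpy as np,sys
from station import robot
from scipy.spatial.transform import Rotation as R
s=robot.state();M=R.from_rotvec(s["tool_rot"]).as_matrix()
print(s["tool_pos"].round(4),"y-yaw",np.arctan2(M[1,1],M[0,1]).round(4),"z",M[:,2].round(3),"F",s["wrist_force"].round(2),"T",s["torque"].round(2),"open",round(s["opening"],4),"ff",s["finger_force"],"t",s["time"],"q",s["joint_positions"].round(2))
if len(sys.argv)>1: print("tool shift to goal",(M.T@(np.array(eval(sys.argv[1]))-s["tool_pos"])).round(4))
E
python3 st.py "[.514,.145,.055]"
```

```text
[0.5149 0.1423 0.2089] y-yaw 1.5635 z [-0.    -0.001 -1.   ] F [-0.47  1.19  0.17] T [-0.04  0.01  0.03] open 0.0849 ff 0.0 t 1.5 q [ 0.05  0.33  1.47 -0.    1.34 -1.51]
tool shift to goal [0.0009 0.0028 0.1539]
```

In the tool's units: 0.15 m / 0.8 = 0.1875, 0.08 m / 0.8 = 0.1.

jog_arm(
  deltas=[0.06, 0.0013, 0.0038, 0.05, 0, 0.06, 0.0013, 0.0038, 0.1, 0, 0.06, 0.0013, 0.0038, 0.1375, 0, 0.06, 0.0013, 0.0038, 0.1688, 0, 0.06, 0.0013, 0.0038, 0.1875, 0],
)

```text
time: 2.0
tool_pos: [0.5108, 0.149, 0.0573]
tool_rot: [-0.004, -3.139, 0.0]
wrist_force: [0.1, 0.4, -0.0]
opening: 0.0601
finger_force: 0.0
```

jog_arm(
  deltas=[0.06, 0, 0, 0.0038, 0, 0.06, 0, 0, 0.0038, 0],
)

```text
time: 2.2
tool_pos: [0.5119, 0.1489, 0.0565]
tool_rot: [-0.002, -3.141, -0.0]
wrist_force: [0.2, -0.3, 1.0]
opening: 0.0598
finger_force: 0.0
```

```bash
python3 st.py "[.514,.145,.055]"
python3 - <<'E'
from station import robot
import cv2
a=robot.camera("side")[125:225,240:360,::-1];cv2.imwrite("pics/c1.png",cv2.resize(a,None,fx=6,fy=6,interpolation=2))
E
```

```text
[0.5119 0.1489 0.0565] y-yaw 1.5696 z [-0.  0. -1.] F [ 0.21 -0.33  1.04] T [-0.02 -0.01  0.01] open 0.0598 ff 0.0 t 2.2 q [ 0.06  0.5   1.66  0.    0.98 -1.51]
tool shift to goal [-0.0021 -0.0039  0.0015]
```

View pics/c1.png

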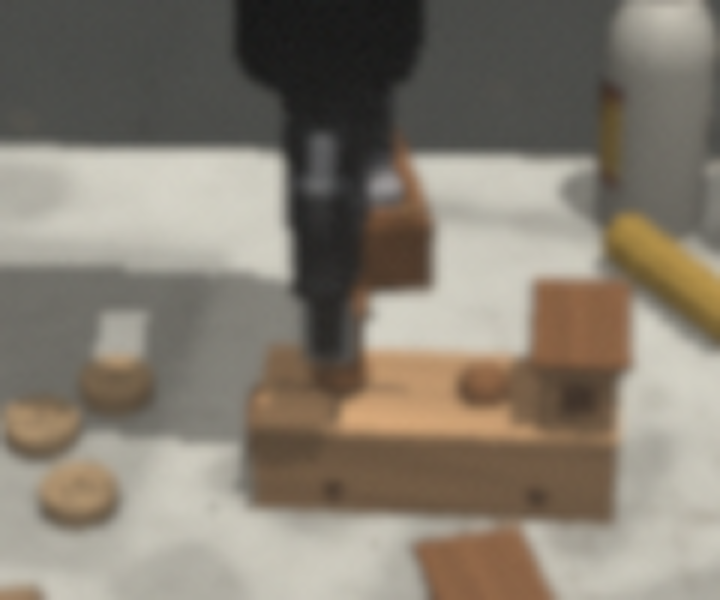

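Fingers straddle the chimney, tips just above the collar at (330,365). I'll correct about 4 mm in plane, then close.

In the tool's units: -0.004 m / 0.8 = -0.005, -0.001 m / 0.8 = -0.0013.

jog_arm(
  deltas=[0.06, -0.0025, -0.005, -0.0013, 0, 0.06, -0.0025, -0.005, -0.0013, 0],
)

```text
time: 2.45
tool_pos: [0.5148, 0.1442, 0.0584]
tool_rot: [0.001, 3.14, -0.0]
wrist_force: [-0.4, -0.3, -0.1]
opening: 0.06
finger_force: 0.0
```

```bash
python3 st.py "[.514,.145,.056]"
```

```text
[0.5148 0.1442 0.0584] y-yaw 1.5702 z [ 0.002 -0.    -1.   ] F [-0.36 -0.28 -0.07] T [0.02 0.04 0.01] open 0.06 ff 0.0 t 2.45 q [ 0.05  0.5   1.65 -0.    0.99 -1.52]
tool shift to goal [0.0008 0.0008 0.0024]
```

jog_arm(
  deltas=[0.015, 0, 0, 0, 0, 0.015, 0, 0, 0, 0, 0.015, 0, 0, 0, 0, 0.015, 0, 0, 0, 0, 0.015, 0, 0, 0, 0],
  force=30,
)

```text
time: 2.95
tool_pos: [0.5143, 0.1446, 0.0577]
tool_rot: [-0.0, 3.141, 0.0]
wrist_force: [-0.4, 1.0, 3.7]
opening: 0.0252
finger_force: 29.4
```

```bash
python3 st.py "[.514,.145,.056]"
```

```text
[0.5143 0.1446 0.0577] y-yaw 1.571 z [ 0.001  0.    -1.   ] F [-0.38  1.    3.66] T [ 0.13  0.02 -0.06] open 0.0252 ff 29.366326332092285 t 2.95 q [ 0.05  0.5   1.65  0.    0.99 -1.52]
tool shift to goal [0.0003 0.0004 0.0017]
```

In the tool's units: 0.006 m / 0.8 = 0.0075.

jog_arm(
  deltas=[0.045, 0, 0, 0, 0, 0.045, 0, 0, 0, 0, 0.045, 0, 0, 0.0075, 0, 0.045, 0, 0, 0.0075, 0],
)

```text
time: 3.35
tool_pos: [0.5135, 0.1444, 0.0504]
tool_rot: [0.0, -3.14, 0.0]
wrist_force: [0.5, -0.0, 0.0]
opening: 0.045
finger_force: 0.0
```

jog_arm(
  deltas=[0.015, 0, 0, 0, 0, 0.015, 0, 0, 0, 0, 0.015, 0, 0, 0, 0, 0.015, 0, 0, 0, 0],
  force=30,
)

```text
time: 3.75
tool_pos: [0.514, 0.1446, 0.0514]
tool_rot: [0.0, -3.142, -0.0]
wrist_force: [0.2, 0.5, -0.5]
opening: 0.0252
finger_force: 29.5
```

```bash
python3 st.py "[.514,.145,.056]"
```

```text
[0.514  0.1446 0.0514] y-yaw 1.571 z [-0.  0. -1.] F [ 0.21  0.51 -0.54] T [0.17 0.03 0.02] open 0.0252 ff 29.457752108573914 t 3.75 q [ 0.05  0.51  1.66  0.    0.97 -1.52]
tool shift to goal [ 0.      0.0004 -0.0046]
```

In the tool's units: -0.09 m / 0.8 = -0.1125, -0.06 m / 0.8 = -0.075.

jog_arm(
  deltas=[0.015, 0, 0, -0.0125, 0, 0.015, 0, 0, -0.025, 0, 0.015, 0, 0, -0.0438, 0, 0.015, 0, 0, -0.075, 0, 0.015, 0, 0, -0.1125, 0],
)

```text
time: 4.25
tool_pos: [0.5137, 0.1444, 0.1428]
tool_rot: [0.0, -3.141, 0.0]
wrist_force: [-1.4, -0.6, -0.9]
opening: 0.0254
finger_force: 29.6
```

jog_arm(
  deltas=[0.015, 0, 0, -0.0375, 0, 0.015, 0, 0, -0.0625, 0, 0.015, 0, 0, -0.0625, 0],
)

```text
time: 4.55
tool_pos: [0.5153, 0.1446, 0.195]
tool_rot: [-0.0, 3.135, 0.0]
wrist_force: [0.2, -0.3, -0.8]
opening: 0.0252
finger_force: 29.6
```

```bash
python3 st.py "[.447,-.242,.15]"
python3 - <<'E'
from station import robot
import cv2
cv2.imwrite("pics/c2.png",robot.camera("side")[:,:,::-1])
E
```

```text
[0.5153 0.1446 0.195 ] y-yaw 1.571 z [ 0.007  0.    -1.   ] F [ 0.17 -0.29 -0.82] T [-0.04  0.02  0.02] open 0.0252 ff 29.577786326408386 t 4.55 q [ 0.05  0.34  1.49 -0.    1.3  -1.52]
tool shift to goal [ 0.0687 -0.3866  0.0445]
```

View pics/c2.png

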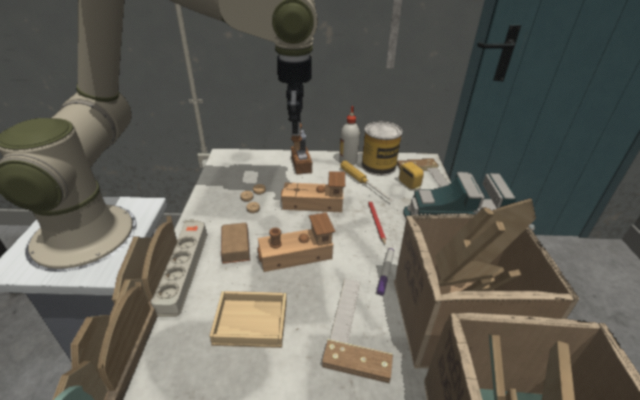

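The chimney is out, held upright at (295,130). The engine hasn't moved and the tray is at (249,318).

In the tool's units: -0.21 m / 0.8 = -0.2625, -0.03 m / 0.8 = -0.0375.

jog_arm(
  deltas=[0.015, 0.0063, -0.0375, 0, 0, 0.015, 0.0188, -0.0938, 0, 0, 0.015, 0.0275, -0.15, 0, 0, 0.015, 0.0363, -0.2063, 0, 0, 0.015, 0.045, -0.2625, 0, 0],
)

```text
time: 5.1
tool_pos: [0.4769, -0.0669, 0.1904]
tool_rot: [0.001, -3.14, -0.001]
wrist_force: [0.3, 0.2, -0.9]
opening: 0.0252
finger_force: 29.6
```

jog_arm(
  deltas=[0.015, 0.0088, -0.0563, 0, 0, 0.015, 0.0188, -0.1125, 0, 0, 0.015, 0.0275, -0.1688, 0, 0, 0.015, 0.0375, -0.2063, 0.025, 0, 0.015, 0.0413, -0.2213, 0.05, 0],
)

```text
time: 5.6
tool_pos: [0.4439, -0.2448, 0.1499]
tool_rot: [-0.004, -3.141, -0.0]
wrist_force: [-0.2, 0.3, -1.2]
opening: 0.0251
finger_force: 29.6
```

jog_arm(
  deltas=[0.015, 0, 0, 0, 0, 0.015, 0, 0, 0, 0],
)

```text
time: 5.8
tool_pos: [0.445, -0.2419, 0.1512]
tool_rot: [0.0, -3.141, -0.002]
wrist_force: [0.4, -0.8, 0.2]
opening: 0.0251
finger_force: 29.6
```

```bash
python3 st.py "[.447,-.242,.035]"
```

```text
[ 0.445  -0.2419  0.1512] y-yaw 1.5708 z [-0.001  0.001 -1.   ] F [ 0.45 -0.81  0.22] T [ 0.03 -0.04  0.03] open 0.0251 ff 29.606683552265167 t 5.8 q [-0.73  0.33  1.64  0.    1.18 -2.3 ]
tool shift to goal [-0.0021 -0.0002  0.1162]
```

Descend to just above the floor, then creep until contact.

In the tool's units: 0.112 m / 0.8 = 0.14, 0.11 m / 0.8 = 0.1375.

jog_arm(
  deltas=[0.015, 0, 0, 0.05, 0, 0.015, 0, 0, 0.1, 0, 0.015, 0, 0, 0.125, 0, 0.015, 0, 0, 0.1375, 0, 0.015, 0, 0, 0.14, 0],
)

```text
time: 6.3
tool_pos: [0.4456, -0.2419, 0.0395]
tool_rot: [0.002, -3.142, -0.0]
wrist_force: [0.3, -0.4, -1.4]
opening: 0.0257
finger_force: 29.6
```

jog_arm(
  deltas=[0.015, 0, 0, 0.0025, 0, 0.015, 0, 0, 0.0038, 0, 0.015, 0, 0, 0.0038, 0],
)

```text
time: 6.6
tool_pos: [0.4455, -0.2427, 0.0372]
tool_rot: [-0.0, 3.14, -0.002]
wrist_force: [0.1, 0.4, 0.3]
opening: 0.0253
finger_force: 29.6
```

```bash
python3 st.py
```

```text
[ 0.4455 -0.2427  0.0372] y-yaw 1.5711 z [ 0.001 -0.001 -1.   ] F [0.13 0.39 0.3 ] T [-0.03  0.03  0.01] open 0.0253 ff 29.63941365480423 t 6.6 q [-0.73  0.48  1.75  0.    0.91 -2.3 ]
```

jog_arm(
  deltas=[0.015, 0, 0, 0.0025, 0, 0.015, 0, 0, 0.0025, 0],
)

```text
time: 6.8
tool_pos: [0.4451, -0.2425, 0.0345]
tool_rot: [-0.0, 3.141, -0.0]
wrist_force: [0.0, -0.2, -0.4]
opening: 0.0253
finger_force: 29.6
```

```bash
python3 st.py
```

```text
[ 0.4451 -0.2425  0.0345] y-yaw 1.5709 z [ 0. -0. -1.] F [ 0.04 -0.16 -0.39] T [ 0.02  0.02 -0.01] open 0.0253 ff 29.639415442943573 t 6.8 q [-0.73  0.49  1.75 -0.    0.9  -2.3 ]
```

In the tool's units: 0.0015 m / 0.8 = 0.0019.

jog_arm(
  deltas=[0.015, 0, 0, 0.0019, 0, 0.015, 0, 0, 0.0019, 0],
)

```text
time: 7.0
tool_pos: [0.4454, -0.2427, 0.0333]
tool_rot: [-0.0, 3.141, -0.001]
wrist_force: [-0.5, 1.7, 3.6]
opening: 0.0256
finger_force: 29.9
```

jog_arm(
  deltas=[0.015, 0, 0, 0.0013, 0, 0.015, 0, 0, 0.0013, 0],
)

```text
time: 7.2
tool_pos: [0.446, -0.243, 0.0331]
tool_rot: [-0.0, 3.14, -0.002]
wrist_force: [0.1, 0.9, 11.0]
opening: 0.0255
finger_force: 30.2
```

In the tool's units: -0.001 m / 0.8 = -0.0013.

jog_arm(
  deltas=[0.015, 0, 0, -0.0013, 0, 0.03, 0, 0, -0.0013, 0, 0.05, 0, 0, -0.0013, 0, 0.05, 0, 0, -0.0013, 0, 0.05, 0, 0, -0.0013, 0],
)

```text
time: 7.7
tool_pos: [0.445, -0.2424, 0.0327]
tool_rot: [0.0, -3.141, -0.0]
wrist_force: [-0.1, -0.2, 0.8]
opening: 0.0503
finger_force: 0.0
```

jog_arm(
  deltas=[0.05, 0, 0, -0.025, 0, 0.05, 0, 0, -0.0625, 0, 0.06, 0, 0, -0.125, 0, 0.085, 0, 0, -0.1875, 0, 0.085, 0, 0, -0.225, 0],
)

```text
time: 8.2
tool_pos: [0.4456, -0.2429, 0.2167]
tool_rot: [-0.0, 3.138, -0.005]
wrist_force: [0.1, -0.2, -1.1]
opening: 0.0847
finger_force: 0.0
```

```bash
python3 - <<'E'
from station import robot
import cv2,numpy as np
robot.state()
a=robot.camera("top")[200:310,390:490,::-1];b=robot.camera("side")[265:375,190:300,::-1]
cv2.imwrite("pics/c3.png",cv2.resize(np.hstack([a,b]),None,fx=3,fy=3,interpolation=2))
E
python3 st.py "[.518,.342,.2]"
```

```text
[ 0.4464 -0.2436  0.2171] y-yaw 1.5711 z [ 0.006 -0.005 -1.   ] F [ 0.02  0.85 -0.93] T [-0.03 -0.03 -0.04] open 0.0847 ff 0.0 t 8.3 q [-0.73  0.27  1.54 -0.    1.33 -2.3 ]
tool shift to goal [-0.0717  0.5856  0.0143]
```

View pics/c3.png

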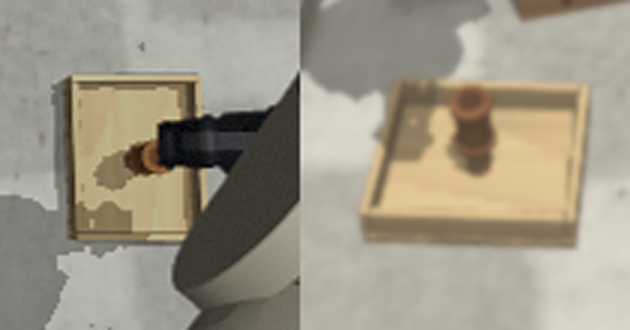

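The chimney stands upright in the tray, clear of the walls. Next, the gauge.

In the tool's units: 0.21 m / 0.8 = 0.2625, -0.005 m / 0.8 = -0.0063.

jog_arm(
  deltas=[0.085, -0.0063, 0.0375, 0, 0, 0.085, -0.0125, 0.0938, 0, 0, 0.085, -0.0188, 0.15, 0, 0, 0.085, -0.025, 0.2063, 0, 0, 0.085, -0.0313, 0.2625, 0, 0],
)

```text
time: 8.8
tool_pos: [0.4696, -0.0306, 0.2119]
tool_rot: [-0.0, -3.14, -0.001]
wrist_force: [0.7, -0.3, -0.1]
opening: 0.0848
finger_force: 0.0
```

jog_arm(
  deltas=[0.085, -0.0075, 0.0563, 0, 0, 0.085, -0.015, 0.1125, 0, 0, 0.085, -0.0225, 0.1688, 0, 0, 0.085, -0.03, 0.225, 0, 0, 0.085, -0.0363, 0.2813, 0, 0],
)

```text
time: 9.3
tool_pos: [0.4986, 0.1944, 0.2117]
tool_rot: [0.0, -3.14, 0.001]
wrist_force: [0.7, -0.8, -0.0]
opening: 0.0854
finger_force: 0.0
```

jog_arm(
  deltas=[0.085, -0.0075, 0.0563, 0, 0, 0.085, -0.015, 0.1125, 0, 0, 0.085, -0.0213, 0.1688, 0, 0, 0.085, -0.0213, 0.1875, 0, 0, 0.085, -0.0213, 0.1875, 0, 0],
)

```text
time: 9.8
tool_pos: [0.5153, 0.3439, 0.2112]
tool_rot: [0.004, -3.139, 0.001]
wrist_force: [-0.9, -0.4, -0.2]
opening: 0.0848
finger_force: 0.0
```

jog_arm(
  deltas=[0.085, 0, 0, 0, 0.0955, 0.085, 0, 0, 0, 0.191, 0.085, 0, 0, 0, 0.2865, 0.085, 0, 0, 0, 0.382, 0.085, 0, 0, 0, 0.4775],
)

```text
time: 10.3
tool_pos: [0.5162, 0.3407, 0.2125]
tool_rot: [-1.162, -2.918, 0.001]
wrist_force: [0.0, 0.6, 0.4]
opening: 0.085
finger_force: 0.0
```

jog_arm(
  deltas=[0.085, 0, 0, 0, 0.0955, 0.085, 0, 0, 0, 0.191, 0.085, 0, 0, 0, 0.2865, 0.085, 0, 0, 0, 0.382, 0.085, 0, 0, 0, 0.4775],
)

```text
time: 10.8
tool_pos: [0.5162, 0.3406, 0.2125]
tool_rot: [2.15, 2.29, -0.002]
wrist_force: [-0.1, 0.3, -0.4]
opening: 0.0845
finger_force: 0.0
```

jog_arm(
  deltas=[0.085, 0, 0, 0, 0.0955, 0.085, 0, 0, 0, 0.191, 0.085, 0, 0, 0, 0.2865, 0.085, 0, 0, 0, 0.382, 0.085, 0, 0, 0, 0.4775],
)

```text
time: 11.3
tool_pos: [0.5162, 0.3406, 0.2125]
tool_rot: [2.839, 1.344, -0.001]
wrist_force: [-0.4, 0.4, 0.5]
opening: 0.0852
finger_force: 0.0
```

jog_arm(
  deltas=[0.085, 0, 0, 0, 0.0955, 0.085, 0, 0, 0, 0.191, 0.085, 0, 0, 0, 0.2865, 0.085, 0, 0, 0, 0.382, 0.085, 0, 0, 0, 0.4393],
)

```text
time: 11.8
tool_pos: [0.5162, 0.3406, 0.2125]
tool_rot: [3.126, 0.305, -0.001]
wrist_force: [-0.7, 0.3, 0.4]
opening: 0.0849
finger_force: 0.0
```

jog_arm(
  deltas=[0.085, 0, 0, 0, 0, 0.085, 0, 0, 0, 0],
)

```text
time: 12.0
tool_pos: [0.5162, 0.3414, 0.2127]
tool_rot: [3.125, 0.319, -0.001]
wrist_force: [-0.8, 0.3, 0.4]
opening: 0.0849
finger_force: 0.0
```

```bash
python3 st.py "[.517,.342,.06]"
```

```text
[0.5162 0.3414 0.2127] y-yaw -1.3676 z [-0. -0. -1.] F [-0.8   0.29  0.41] T [-0.06 -0.02 -0.03] open 0.0849 ff 0.0 t 12.0 q [ 0.4   0.52  1.18 -0.    1.44  1.76]
tool shift to goal [ 0.001  -0.0005  0.1527]
```

In the tool's units: 0.15 m / 0.8 = 0.1875, 0.14 m / 0.8 = 0.175.

jog_arm(
  deltas=[0.085, 0.0013, 0, 0.05, 0, 0.085, 0.0013, 0, 0.1, 0, 0.085, 0.0013, 0, 0.1438, 0, 0.085, 0.0013, 0, 0.175, 0, 0.085, 0.0013, 0, 0.1875, 0],
)

```text
time: 12.5
tool_pos: [0.5159, 0.3417, 0.0603]
tool_rot: [3.124, 0.318, -0.007]
wrist_force: [-0.1, -0.7, -1.3]
opening: 0.0853
finger_force: 0.0
```

jog_arm(
  deltas=[0.085, 0, 0, 0, 0, 0.06, 0, 0, 0, 0, 0.056, 0, 0, 0, 0],
)

```text
time: 12.8
tool_pos: [0.5178, 0.343, 0.0646]
tool_rot: [-3.125, -0.317, -0.004]
wrist_force: [0.3, -0.5, 0.1]
opening: 0.0585
finger_force: 0.0
```

```bash
python3 st.py "[.517,.342,.062]"
```

```text
[0.5178 0.343  0.0646] y-yaw -1.3686 z [ 0.003  0.001 -1.   ] F [ 0.3  -0.48  0.09] T [0.02 0.04 0.02] open 0.0585 ff 0.0 t 12.8 q [ 0.4   0.66  1.36 -0.    1.12  1.77]
tool shift to goal [-0.001   0.0008  0.0026]
```

jog_arm(
  deltas=[0.035, 0, 0, 0, 0, 0.035, 0, 0, 0, 0, 0.035, 0, 0, 0, 0, 0.035, 0, 0, 0, 0, 0.035, 0, 0, 0, 0],
  force=40,
)

```text
time: 13.3
tool_pos: [0.5178, 0.3433, 0.0645]
tool_rot: [-3.124, -0.317, -0.005]
wrist_force: [-0.6, 1.2, 6.9]
opening: 0.0452
finger_force: 42.7
```

```bash
python3 st.py "[.517,.342,.062]"
```

```text
[0.5178 0.3433 0.0645] y-yaw -1.3687 z [ 0.003  0.001 -1.   ] F [-0.58  1.17  6.93] T [ 0.21  0.06 -0.03] open 0.0452 ff 42.66125679016113 t 13.3 q [0.4  0.66 1.36 0.   1.12 1.77]
tool shift to goal [-0.0011  0.0011  0.0025]
```

In the tool's units: -0.12 m / 0.8 = -0.15, -0.085 m / 0.8 = -0.1063.

jog_arm(
  deltas=[0.035, 0, 0, -0.0125, 0, 0.035, 0, 0, -0.0313, 0, 0.035, 0, 0, -0.0625, 0, 0.035, 0, 0, -0.1063, 0, 0.035, 0, 0, -0.15, 0],
  force=50,
)

```text
time: 13.8
tool_pos: [0.5165, 0.3425, 0.1842]
tool_rot: [3.125, 0.317, -0.002]
wrist_force: [0.6, 0.4, -2.1]
opening: 0.0448
finger_force: 52.3
```

jog_arm(
  deltas=[0.035, 0, 0, 0, -0.0955, 0.035, 0, 0, 0, -0.191, 0.035, 0, 0, 0, -0.2865, 0.035, 0, 0, 0, -0.382, 0.035, 0, 0, 0, -0.4775],
)

```text
time: 14.3
tool_pos: [0.5167, 0.3425, 0.1831]
tool_rot: [2.788, 1.448, -0.001]
wrist_force: [-0.4, -0.0, -1.9]
opening: 0.0452
finger_force: 52.5
```

jog_arm(
  deltas=[0.035, 0, 0, 0, -0.0955, 0.035, 0, 0, 0, -0.191, 0.035, 0, 0, 0, -0.2865, 0.035, 0, 0, 0, -0.3756, 0.035, 0, 0, 0, -0.3756],
)

```text
time: 14.8
tool_pos: [0.5168, 0.3426, 0.1831]
tool_rot: [-2.252, -2.19, 0.001]
wrist_force: [0.4, 0.9, -2.6]
opening: 0.045
finger_force: 52.4
```

jog_arm(
  deltas=[0.035, 0, 0, 0, 0, 0.035, 0, 0, 0, 0],
)

```text
time: 15.0
tool_pos: [0.5169, 0.3427, 0.183]
tool_rot: [-2.256, -2.186, 0.0]
wrist_force: [-0.7, 0.6, -3.2]
opening: 0.0452
finger_force: 52.4
```

```bash
python3 st.py "[.514,.1453,.15]"
```

```text
[0.5169 0.3427 0.183 ] y-yaw -0.0318 z [-0. -0. -1.] F [-0.65  0.62 -3.22] T [-0.04 -0.04 -0.05] open 0.0452 ff 52.42730677127838 t 15.0 q [ 0.4   0.54  1.23 -0.    1.37  0.43]
tool shift to goal [-0.1973  0.0034  0.033 ]
```

In the tool's units: -0.18 m / 0.8 = -0.225, -0.15 m / 0.8 = -0.1875.

jog_arm(
  deltas=[0.035, -0.0375, 0.0013, 0, 0, 0.035, -0.0875, 0.0013, 0, 0, 0.035, -0.1375, 0.0038, 0, 0, 0.035, -0.1875, 0.0038, 0, 0, 0.035, -0.225, 0.0038, 0, 0],
)

```text
time: 15.5
tool_pos: [0.5145, 0.1607, 0.1831]
tool_rot: [2.256, 2.185, -0.0]
wrist_force: [1.5, 0.5, -2.4]
opening: 0.0451
finger_force: 52.4
```

jog_arm(
  deltas=[0.035, -0.015, 0, 0.0125, 0, 0.035, -0.0213, 0, 0.0438, 0, 0.035, -0.0213, 0, 0.075, 0, 0.035, -0.0213, 0, 0.085, 0, 0.035, -0.0213, 0, 0.085, 0],
)

```text
time: 16.0
tool_pos: [0.5138, 0.1462, 0.114]
tool_rot: [-2.253, -2.188, 0.002]
wrist_force: [-0.9, -0.1, -1.8]
opening: 0.0453
finger_force: 52.3
```

jog_arm(
  deltas=[0.035, 0, 0, 0, 0, 0.035, 0, 0, 0, 0],
)

```text
time: 16.2
tool_pos: [0.5149, 0.146, 0.116]
tool_rot: [2.252, 2.188, 0.003]
wrist_force: [0.3, 0.2, -3.1]
opening: 0.045
finger_force: 52.3
```

```bash
python3 st.py "[.514,.1453,.0705]"
python3 - <<'E'
from station import robot
import cv2,numpy as np
a=robot.camera("top")[160:260,240:310,::-1];b=robot.camera("side")[130:230,260:350,::-1]
cv2.imwrite("pics/c4.png",cv2.resize(np.hstack([a,b]),None,fx=5,fy=5,interpolation=2))
E
```

```text
[0.5149 0.146  0.116 ] y-yaw -0.0289 z [ 0.002  0.    -1.   ] F [ 0.35  0.19 -3.06] T [-0.01  0.04  0.08] open 0.045 ff 52.27600157260895 t 16.2 q [0.06 0.42 1.6  0.   1.12 0.09]
tool shift to goal [-0.0008 -0.001   0.0455]
```

View pics/c4.png

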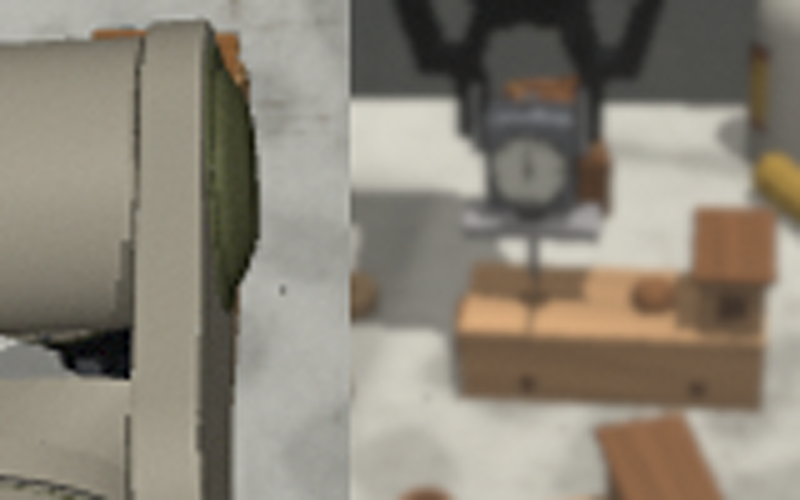

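```bash
python3 - <<'E'
from h import *
s=lambda x,y:print((np.array(proj("side",(x,y,z))-[260,130])*5+[350,0]).round(0),end=" ")
for x,y,z in((.48,.1335,.0915),(.549,.1335,.0915),(.5145,.1455,.0615),(.5145,.14,.0615),(.5145,.1455,.046),(.5145,.1335,.1005),(.48,.1575,.1005),(.5145,.1285,.1325)): s(x,y)
E
```

```text
[461. 237.] [595. 241.] [530. 274.] [530. 280.] [531. 298.] [528. 224.] [464. 197.] [526. 176.]
```

The side view shows the spindle directly above the hole (col 535), the foot's near edge at row 237 as predicted (237–241), and the engine unmoved. Going down.

In the tool's units: 0.034 m / 0.8 = 0.0425, 0.028 m / 0.8 = 0.035.

jog_arm(
  deltas=[0.035, -0.0006, -0.0006, 0.0125, 0, 0.035, -0.0006, -0.0006, 0.025, 0, 0.035, -0.0006, -0.0006, 0.035, 0, 0.035, -0.0006, -0.0006, 0.0425, 0, 0.035, -0.0006, -0.0006, 0.0425, 0],
)

```text
time: 16.8
tool_pos: [0.5132, 0.1452, 0.0798]
tool_rot: [-2.253, -2.188, 0.002]
wrist_force: [0.1, -0.2, -2.9]
opening: 0.0452
finger_force: 52.5
```

```bash
python3 st.py "[.514,.1453,.0705]"
```

```text
[0.5132 0.1452 0.0798] y-yaw -0.029 z [-0.002 -0.    -1.   ] F [ 0.11 -0.24 -2.93] T [-0.01 -0.04  0.01] open 0.0452 ff 52.46695876121521 t 16.8 q [ 0.06  0.47  1.63 -0.    1.04  0.08]
tool shift to goal [0.0001 0.0008 0.0093]
```

jog_arm(
  deltas=[0.035, 0, 0, 0.0025, 0, 0.035, 0, 0, 0.005, 0, 0.035, 0, 0, 0.0075, 0, 0.035, 0, 0, 0.01, 0, 0.035, 0, 0, 0.01, 0],
)

```text
time: 17.3
tool_pos: [0.5139, 0.1452, 0.0728]
tool_rot: [2.253, 2.189, 0.001]
wrist_force: [1.4, -0.4, -1.1]
opening: 0.0452
finger_force: 52.6
```

```bash
python3 st.py "[.514,.1453,.0705]"
```

```text
[0.5139 0.1452 0.0728] y-yaw -0.029 z [ 0.  0. -1.] F [ 1.4  -0.37 -1.1 ] T [-0.04 -0.16  0.01] open 0.0452 ff 52.63405680656433 t 17.3 q [ 0.06  0.48  1.64 -0.    1.02  0.08]
tool shift to goal [0.0001 0.0001 0.0023]
```

In the tool's units: 0.001 m / 0.8 = 0.0013.

jog_arm(
  deltas=[0.035, 0, 0, 0.0013, 0, 0.035, 0, 0, 0.0013, 0],
)

```text
time: 17.5
tool_pos: [0.5139, 0.1452, 0.0719]
tool_rot: [2.253, 2.189, 0.0]
wrist_force: [1.2, 0.4, -0.8]
opening: 0.045
finger_force: 52.6
```

jog_arm(
  deltas=[0.035, 0, 0, 0.0013, 0, 0.035, 0, 0, 0.0013, 0],
)

```text
time: 17.7
tool_pos: [0.5138, 0.1452, 0.0709]
tool_rot: [2.253, 2.189, 0.0]
wrist_force: [1.4, -0.6, -1.4]
opening: 0.0451
finger_force: 52.6
```

```bash
python3 st.py "[.514,.1453,.0705]"
```

```text
[0.5138 0.1452 0.0709] y-yaw -0.029 z [ 0. -0. -1.] F [ 1.44 -0.59 -1.39] T [ 0.01 -0.19  0.  ] open 0.0451 ff 52.63357758522034 t 17.7 q [ 0.06  0.48  1.64 -0.    1.02  0.08]
tool shift to goal [0.0001 0.0002 0.0004]
```

In the tool's units: 0.0005 m / 0.8 = 0.0006.

jog_arm(
  deltas=[0.035, 0, 0, 0.0006, 0, 0.035, 0, 0, 0.0006, 0],
)

```text
time: 17.9
tool_pos: [0.5139, 0.1452, 0.0706]
tool_rot: [2.253, 2.189, 0.0]
wrist_force: [0.2, -0.6, 1.8]
opening: 0.0447
finger_force: 52.8
```

```bash
python3 st.py "[.514,.1453,.0705]"
```

```text
[0.5139 0.1452 0.0706] y-yaw -0.029 z [ 0. -0. -1.] F [ 0.2  -0.63  1.76] T [-0.06  0.01 -0.03] open 0.0447 ff 52.82195806503296 t 17.9 q [ 0.06  0.48  1.64 -0.    1.02  0.08]
tool shift to goal [0.0001 0.0001 0.0001]
```

In the tool's units: 0.0005 m / 0.8 = 0.0006.

jog_arm(
  deltas=[0.035, 0, 0, 0.0006, 0, 0.035, 0, 0, 0.0006, 0],
)

```text
time: 18.1
tool_pos: [0.5139, 0.1452, 0.0706]
tool_rot: [2.253, 2.189, 0.0]
wrist_force: [-1.4, -2.0, 6.3]
opening: 0.045
finger_force: 53.6
```

```bash
python3 st.py "[.514,.1453,.0705]"
python3 - <<'E'
from station import robot
import cv2,numpy as np
b=robot.camera("side")[:,:,::-1]
a=cv2.imread("pics/side0.png")
f=lambda i:cv2.resize(i[140:230,265:345],None,fx=5,fy=5,interpolation=2)
cv2.imwrite("pics/c5.png",np.hstack([f(a),f(b)]))
g=lambda i:cv2.cvtColor(i,cv2.COLOR_BGR2GRAY).astype(np.float32)
for y0,y1,x0,x1 in((198,214,278,350),(168,214,325,348)):
    print(cv2.phaseCorrelate(g(a[y0:y1,x0:x1]).copy(),g(np.ascontiguousarray(b[y0:y1,x0:x1]))))
E
```

```text
[0.5139 0.1452 0.0706] y-yaw -0.029 z [ 0. -0. -1.] F [-1.45 -2.02  6.34] T [-0.02  0.36 -0.03] open 0.045 ff 53.63317251205444 t 18.1 q [ 0.06  0.48  1.64 -0.    1.02  0.08]
tool shift to goal [0.0001 0.0001 0.0001]
((-0.15153674368357173, 0.13397700518062816), 0.9981002784851525)
((0.006422564712492473, -0.0057537396573117405), 1.0091470311292343)
```

View pics/c5.png

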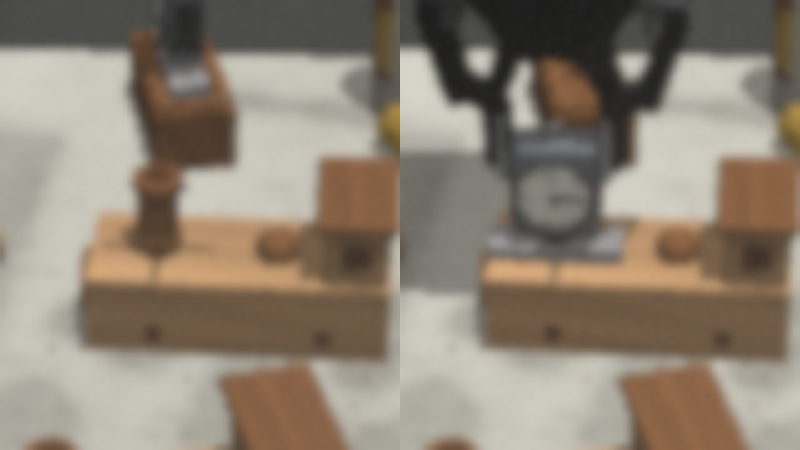

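Units first: shifts go in shares of 0.8 m and turns go in shares of pi/2 rad. So 0.0003 m / 0.8 = 0.0004.

jog_arm(
  deltas=[0.035, 0, 0, 0.0004, 0, 0.035, 0, 0, 0.0004, 0, 0.035, 0, 0, 0.0004, 0, 0.035, 0, 0, 0.0004, 0, 0.035, 0, 0, 0.0004, 0],
)

```text
time: 18.65
tool_pos: [0.5139, 0.1452, 0.0706]
tool_rot: [2.253, 2.189, 0.001]
wrist_force: [-2.5, -0.8, 10.1]
opening: 0.045
finger_force: 54.0
```

```bash
python3 st.py "[.514,.1453,.0705]"
```

```text
[0.5139 0.1452 0.0706] y-yaw -0.0289 z [ 0.001 -0.    -1.   ] F [-2.46 -0.84 10.11] T [-0.04  0.66  0.04] open 0.045 ff 54.03535008430481 t 18.65 q [ 0.06  0.48  1.64 -0.    1.02  0.08]
tool shift to goal [0.0001 0.0001 0.0001]
```

In the tool's units: -0.0003 m / 0.8 = -0.0004.

jog_arm(
  deltas=[0.035, 0, 0, -0.0004, 0, 0.035, 0, 0, -0.0004, 0, 0.035, 0, 0, -0.0004, 0],
)

```text
time: 18.95
tool_pos: [0.5139, 0.1452, 0.0706]
tool_rot: [2.253, 2.189, 0.001]
wrist_force: [-1.2, -0.4, 6.0]
opening: 0.0452
finger_force: 53.5
```

```bash
python3 st.py; python3 -c "
from station import robot
print(robot.sign_off())"
```

```text
[0.5139 0.1452 0.0706] y-yaw -0.029 z [ 0.001 -0.    -1.   ] F [-1.16 -0.41  6.01] T [-0.07  0.35  0.03] open 0.0452 ff 53.507861495018005 t 18.95 q [ 0.06  0.48  1.64 -0.    1.02  0.08]
the job is handed in; nothing more can be done
None
```

I handed the job in at 18.95 s: the chimney stands in the tray, and the gauge is held on the marked hole, spindle in, foot lengthwise and flat as far as I could see, pressed at about 9 N; no verdict came back.

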